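# Hook the blue vial drawer out from under the riser's ledge

### The arm

A 6-joint arm with a two-finger parallel gripper is mounted at the origin on the work surface. World frame = base frame: x ahead of the robot, y to its left, z up, the work surface at z = 0. Lengths are in mm, angles in rad, forces in N, time in s.
With the tool pointing down it reaches from about 275 to 1000 mm from the base axis. Payload 8.4 kg.
Tool frame: the origin (TCP) lies midway between the tips of the shut fingers; the grasp point (between the pads) lies behind it (r.pinch_z is the z of the grasp point in the tool frame, in mm); z points along the fingers, y is the direction in which the jaws open and shut (so a half turn about z gives the same grasp; the last joint's range is limited). The gripper opens to 85 mm and grips with 20 to 120 N. Pads are 22 mm wide; open, the fingers measure 114 mm over their backs; the gripper's body (76 mm by 85 mm) begins 54 mm behind the grasp point. The pads swing forward as they close: fully open they stand 13 mm farther back than shut.
Start: joints at [-1.297, 0.353, 1.633, -0, 1.155, -0.002], TCP at [170.196, -601.382, 202.881] pointing down, gripper open.
Joint ranges: [-2.63, 2.63], [-0.92, 2.1], [0.06, 2.66], [-1.3, 4.44], [0, 2.69], [-3.02, 3.02]. Speed limits (rad/s): [2.22, 2.22, 2.79, 3.14, 3.14, 3.14].

### API

Orientations are given as [roll, pitch, yaw] about the fixed x, y, z axes, in that order (R = Rz(yaw) Ry(pitch) Rx(roll)).
In Python, from rig import r, optics, ticket gives the robot as it stands.
- The arm moves only by the shell command python3 -m jog 'ROWS' [FORCE]. ROWS is text: rows parted by semicolons, each of 7 numbers parted by spaces: the closure in counts, from 0 (fully open) to 255 (shut), then the shift along the tool's x, y, z in mm, then the turn, a rotation vector about the tool's x, y, z in degrees. A call has 1 to 5 rows; each row shifts and turns the pose as measured when the row begins, along the tool's axes as they then stand; what a row does not reach is not made up. A row lasts 1/12 s, in which the tool goes at most 41.7 mm and 7.16 degrees, less where a joint would pass 70% of its speed; a pose out of reach is approached as far as the arm can. A call with a gripper value outside its range is refused whole. The fingers move at their own pace and stop on an object; FORCE is the grip in N (left out, the last holds). Time passes only in rows, so rows that do not move let the fingers close. It gives the time, the measured TCP pose, the force and the opening at its end, in the units of the state.
- r.sense(): the state, without advancing time (a new reading comes with each control period).
- optics.grab_frame(name): name is "scene" or "top" or "wrist"; returns the picture (420x560x3 uint8, red, green, blue); there is no depth.
- optics.camera_info(name): a dict with "fx", "fy", "cx", "cy" (pixels), "world_from_camera" (4x4, takes a point from camera to world coordinates). Camera axes: x right, y down, z forward; pixel columns grow to the right and rows downward; lengths in mm; the calibration is good to about 2 mm. A picture is of the moment at which its call begins: read the wrist's pose just before it. camera_info takes no time and is no camera call; for the wrist camera it gives the pose at the moment of the call.
- ticket.sign_off(): hands the job in, once; it reports no verdict.
The state is a dict: "clock": time; "qpos": joint angles; "qvel": joint speeds; "joint_efforts": joint torques, N m; "eef_pos": TCP position; "tcp_rot": TCP orientation; "contact_force": force on the tool from outside, world axes, zero at the start; "wrist_torque": the same for the moment, N m; "opening": opening from 0.0 (shut) to 1.0 (fully open).
Only numpy, scipy, OpenCV 4.12 (cv2) and the standard library are available. Lean on these libraries where they do the work, as an engineer would, in place of code of your own. Each camera call takes 0.05 s, during which the arm holds its last target.

### The job

Take the hooked rod from its mat, reach it under the ledge of the bench riser, catch the steel eye of the blue vial drawer and draw that drawer out 7 to 8 cm, so that its front panel stands clear of the ledge. Then unhook the rod and set it gently back on its mat as it lay, leaving the blue drawer out and the yellow and green drawers shut. Move the drawers with the rod only, never with the robot itself.

Things in the scene. Friction and masses are not known exactly. Their poses are not given: they have to be found in the camera images.
- hook_rod: pull rod, 0.25 kg, standing on a dark mat (3 mm thick) right of the riser. Origin: under the handle's centre, at the foot's underside; x towards the hook. Orange handle: 44 long (x), 20 wide (y), z 8 to 76 mm. Black foot 64 x 44 x 8 mm, x -37 to 27. Steel shaft, 7 mm thick, along +x from the handle, centre line at z 40, to x 140 mm; there the hook, a 7 mm pin, points down to z 0.
- blue_drawer: drawer to pull: blue front, blue strip on the ledge over its bay. Origin: centre of its steel eye, 35 mm above the bench. x into the riser, z up. Slides along -x up to 100 mm (about 2.5 N), stays put. Eye: flat horizontal loop, 6 mm thick, hole 26 (x) by 28 mm (y), centred on the origin, 7 mm bars in front and beside. Front panel: face at x 13, 104 wide, 12 to 100 mm above the bench. Starts shut.
- yellow_drawer: bystander: yellow drawer in another bay, 120 or 240 mm from the blue one, same build, origin and axes. Over all the eyes of the shut drawers hangs the grey riser's ledge: front edge at x -40 mm from an eye's centre, underside 115, top 127 mm above the bench, with solid clear windows to look through. Below it all is open. Vials and a box on the riser, 120 mm and more behind the eyes, reach 190 mm.
- green_drawer: bystander: green drawer with green strip in the remaining bay, same build, origin and axes as the blue one; starts shut. The bays lie side by side, 120 mm apart along the y axis of the drawers, in any order.
Mind the look-alikes: they are no part of the job. What is shaped like the hook_rod but purple or turquoise is not meant.

How it is judged (in metres and radians):
At the end, for the whole second after the job is handed in: the blue drawer is out by more than 55 mm (front panel clear of the ledge) and still; the yellow and green drawers have moved less than 10 mm; the rod, let go, stands on its foot (within 10 degrees of upright, foot lower than 8 mm) at rest within 90 mm of where it stood at the start (distance of blue_drawer from where it was at the start of the episode above 0.055 m and linear speed of blue_drawer below 0.01 m/s and distance of each of yellow_drawer, green_drawer from where it was at the start of the episode below 0.01 m and distance of hook_rod from where it was at the start of the episode below 0.09 m and height (world z) of hook_rod below 0.008 m and angle between hook_rod's own z axis and vertical below 0.17 rad and linear speed of hook_rod below 0.02 m/s); the robot touches nothing.
It fails at once if the yellow or green drawer is pulled out by more than 10 mm (distance of any of yellow_drawer, green_drawer from where it was at the start of the episode above 0.01 m).
It fails at once if the robot itself touches a drawer (contact force between any of the fingers, the arm and blue_drawer above 1 N or contact force between any of the fingers, the arm and yellow_drawer above 1 N or contact force between any of the fingers, the arm and green_drawer above 1 N).
It fails at once if the rod is dropped (contact force between the fingers and hook_rod below 0.05 N and linear speed of hook_rod above 0.7 m/s).
It also fails if it takes over 51 s, if anything falls off the work surface, if the arm or the gripper's body presses on something with over 40 N, if the wrist force passes 120 N, or if a joint passes its speed limit or range.

## Working session

There is one attempt and no reset: what is moved stays moved. The work goes in short steps, Python scripts to look and compute and a shell command to move; the robot and the scene stay as the last step left them, time stands still between calls to the robot, and variables do not carry over. Pictures are saved under pics/ and viewed, and the job is handed in when it is done.

```bash
ls; mkdir -p pics; python3 - <<'E'
from rig import r,optics,ticket
import cv2,numpy as np
print(r.sense(), r.pinch_z)
for n in ["scene","top","wrist"]:
    i=optics.camera_info(n); print(n,{k:np.round(v,3) if k!='world_from_camera' else np.round(v,3).tolist() for k,v in i.items()})
    cv2.imwrite(f"pics/{n}0.png",optics.grab_frame(n)[:,:,::-1])
E
```

```text
pics
{'clock': 0.0, 'qpos': array([-1.29739765e+00,  3.53652091e-01,  1.63414892e+00, -1.33891226e-06,
        1.15521851e+00, -2.40555962e-03]), 'qvel': array([ 0.00031231,  0.00103167, -0.00018796,  0.00025303, -0.00093804,
        0.00067276]), 'joint_efforts': array([ 3.64113279e-03, -6.05240679e+01, -3.42061400e+01,  2.20822194e-04,
        9.33312171e-03, -6.03003599e-06]), 'eef_pos': array([ 170.05308271, -600.86776965,  202.15293236]), 'tcp_rot': array([-3.14016579e+00, -2.20824135e-06,  2.75804772e-01]), 'contact_force': array([ 0.16652028,  0.09973494, -0.10864231]), 'wrist_torque': array([-0.02930001, -0.04008853,  0.07566589]), 'opening': 1.0024272028625494} -18.700000000000003
scene {'fx': np.float64(405.599), 'fy': np.float64(405.599), 'cx': np.float64(276.879), 'cy': np.float64(207.093), 'world_from_camera': [[0.731, 0.521, -0.441, 846.649], [0.682, -0.547, 0.486, -526.647], [0.012, -0.656, -0.755, 793.865], [0.0, 0.0, 0.0, 1.0]]}
top {'fx': np.float64(427.097), 'fy': np.float64(427.097), 'cx': np.float64(278.221), 'cy': np.float64(206.897), 'world_from_camera': [[0.002, -0.996, 0.093, 340.369], [-1.0, -0.004, -0.018, -43.609], [0.019, -0.093, -0.995, 990.201], [0.0, 0.0, 0.0, 1.0]]}
wrist {'fx': np.float64(334.058), 'fy': np.float64(334.058), 'cx': np.float64(277.433), 'cy': np.float64(205.72), 'world_from_camera': [[0.273, -0.918, -0.288, 243.231], [-0.962, -0.261, -0.081, -579.988], [-0.001, 0.299, -0.954, 372.674], [0.0, 0.0, 0.0, 1.0]]}
```

View pics/scene0.png

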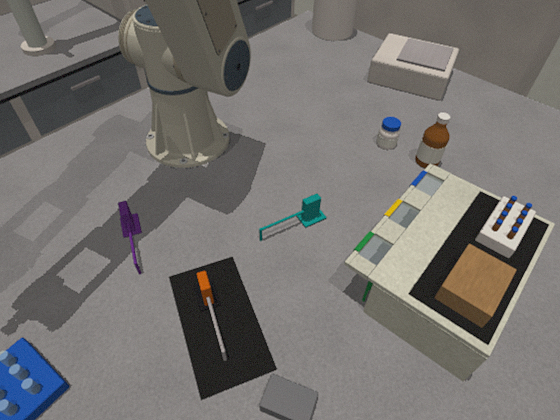

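View pics/top0.png

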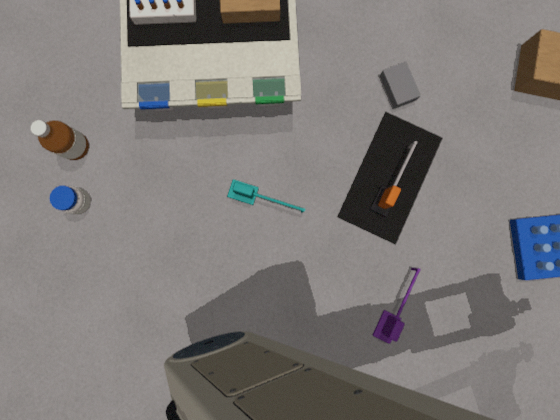

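View pics/wrist0.png

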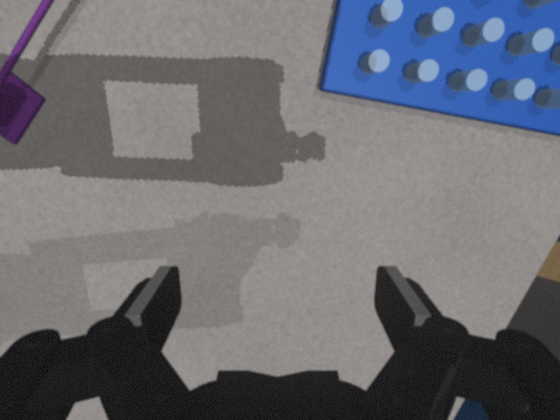

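The scene and top pictures show these candidates: the orange-handled rod on the mat (top 389,195; scene 205,290), the turquoise look-alike (top 243,192) and the purple one (top 389,325). The orange one is the target. For the drawers, the blue strip is at top (153,103), yellow at (211,101) and green at (269,99). The bottle's blue cap (65,197) and the blue tray (545,245) are not drawers. Next, close crops.

```bash
cat > h.py <<'E'
import numpy as np,cv2
from rig import r,optics,ticket
def ray(n,u,v,info=None):
    i=info or optics.camera_info(n); T=np.array(i["world_from_camera"])
    d=T[:3,:3]@np.array([(u-i["cx"])/i["fx"],(v-i["cy"])/i["fy"],1]); return T[:3,3],d
def onz(n,u,v,z,info=None):
    o,d=ray(n,u,v,info); return o+d*(z-o[2])/d[2]
def proj(n,p,info=None):
    i=info or optics.camera_info(n); T=np.array(i["world_from_camera"]); c=T[:3,:3].T@(np.array(p)-T[:3,3])
    return i["fx"]*c[0]/c[2]+i["cx"], i["fy"]*c[1]/c[2]+i["cy"]
def two(u1,v1,u2,v2,a="top",b="scene"):
    o1,d1=ray(a,u1,v1);o2,d2=ray(b,u2,v2)
    s=np.linalg.lstsq(np.c_[d1,-d2],o2-o1,rcond=None)[0]
    p,q=o1+s[0]*d1,o2+s[1]*d2; return (p+q)/2,np.linalg.norm(p-q)
E
python3 - <<'E'
import cv2
t=cv2.imread('pics/top0.png');s=cv2.imread('pics/scene0.png')
f=lambda im,x,y,w,h,k:cv2.resize(im[y:y+h,x:x+w],None,fx=k,fy=k,interpolation=cv2.INTER_CUBIC)
cv2.imwrite('pics/c_rod.png',f(t,330,105,120,140,4))
cv2.imwrite('pics/c_dr.png',f(t,115,65,195,50,4))
cv2.imwrite('pics/c_sc.png',f(s,340,160,130,140,4))
E
```

```text
(no output)
```

View pics/c_rod.png

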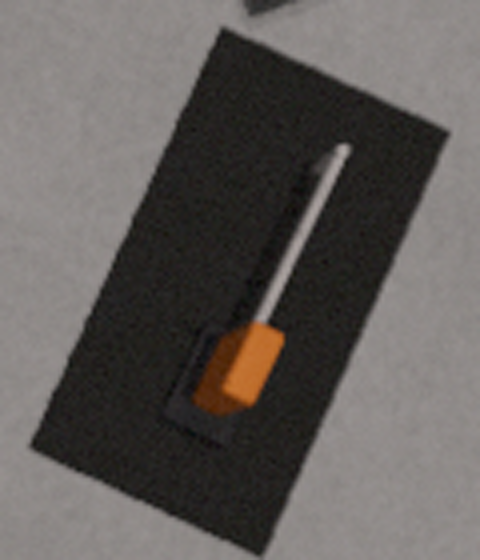

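View pics/c_dr.png

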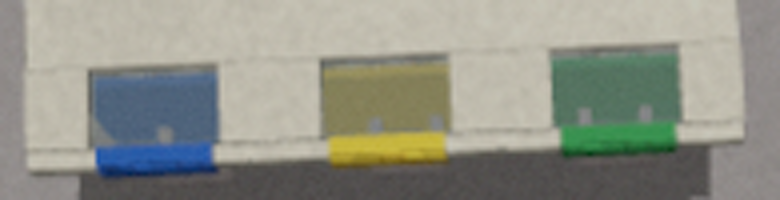

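View pics/c_sc.png

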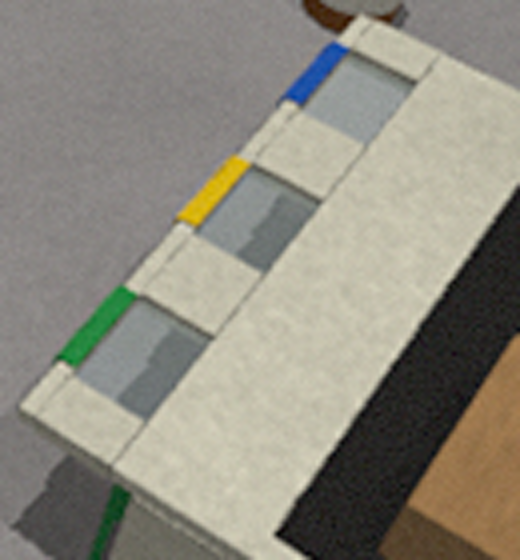

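Crop views confirm the choice. The orange rod stands upright on the mat with its hook end at top (415,142). The strips mark the ledge's front edge, and the eye side bars show as grey spots through the windows. Now measuring.

```bash
python3 - <<'E'
from h import *
t=cv2.imread('pics/top0.png');s=cv2.imread('pics/scene0.png')
def cen(im,lo,hi,box):
    h=cv2.cvtColor(im,cv2.COLOR_BGR2HSV);m=cv2.inRange(h,lo,hi);k=np.zeros_like(m);x,y,w,hh=box;k[y:y+hh,x:x+w]=255;m&=k
    n,l,st,c=cv2.connectedComponentsWithStats(m);j=1+np.argmax(st[1:,4]);mm=(l==j).astype(np.uint8)
    return c[j],cv2.minAreaRect(cv2.findNonZero(mm)),st[j]
rng={'b':((105,180,60),(125,255,255)),'y':((20,150,120),(32,255,255)),'g':((50,150,60),(80,255,255))}
P={}
for k,(lo,hi) in rng.items():
    a=cen(t,lo,hi,(130,90,170,20)); b=cen(s,lo,hi,(340,160,110,110))
    p,e=two(*a[0],*b[0]); P[k]=p
    print(k,np.round(a[0],1),a[2],np.round(b[0],1),np.round(p,1),round(e,1),'z127',onz('top',*a[0],127).round(1),'scene',onz('scene',*b[0],127).round(1))
d=P['g']-P['b'];print(np.linalg.norm(d),d)
# bars z=35..38
for n,u,v in [('y',376,125),('y',435,122),('g',585,115),('g',645,112),('b',165,133)]:
    print(n,onz('top',115+u/4,65+v/4,38).round(1))
# ledge right front corner / left
print('front edge top corners', onz('top',115+28/4,65+155/4,127),onz('top',115+742/4,65+125/4,127))
print('seam z127 rear', onz('top',115+28/4,65+68/4,127),onz('top',115+738/4,65+38/4,127))
# rod: handle top at z=76(+3 mat)
H=cv2.cvtColor(t,cv2.COLOR_BGR2HSV)
c=[(258,322),(285,338),(249,408),(222,392)]
q=np.array([onz('top',330+u/4,105+v/4,79) for u,v in c]);print('handle top corners',q.round(1),q.mean(0).round(1))
print('hook top',onz('top',330+343/4,105+147/4,46.5),'shaft start',onz('top',330+266/4,105+322/4,46.5))
f=[(165,414),(218,446)];print('foot back',[onz('top',330+u/4,105+v/4,11).round(1) for u,v in f])
E
```

```text
b [152.9 104.9] [139 102  29   7 172] [418.9 177.6] [633.9 201.6 122.9] 2.1 z127 [631.6 199.7 127. ] scene [635.8 198.2 127. ]
y [211.2 101.9] [198  99  29   7 174] [392.9 207.4] [640.6  80.5 122.7] 0.2 z127 [639.   79.8 127. ] scene [642.   76.7 127. ]
g [269.   99.8] [256  97  27   7 158] [363.9 241. ] [646.6 -39.4 122.4] 1.1 z127 [644.5 -39.8 127. ] scene [648.3 -42.3 127. ]
241.3517102166776 [  12.71443948 -241.0160454    -0.50686606]
y [683.   97.8  38. ]
y [685.1  64.1  38. ]
g [690.  -21.7  38. ]
g [692.  -56.1  38. ]
b [677.3 217.7  38. ]
front edge top corners [633.54575651 263.2372681  127.        ] [ 652.64245423 -105.42785503  127.        ]
seam z127 rear [679.85550814 264.89073507 127.        ] [ 699.47559364 -103.4706686   127.        ]
handle top corners [[ 472.9 -312.    79. ]
 [ 464.3 -326.4   79. ]
 [ 426.2 -306.    79. ]
 [ 434.8 -291.6   79. ]] [ 449.6 -309.    79. ]
hook top [ 577.91761268 -372.27249511   46.5       ] shaft start [ 477.69313412 -326.03026804   46.5       ]
foot back [array([ 428.9, -276.7,   11. ]), array([ 410.5, -307.1,   11. ])]
```

```bash
python3 -m jog '0 0 0 0 0 0 7; 0 0 0 0 0 0 7; 0 0 0 0 0 0 7; 0 0 0 0 0 0 7; 0 0 0 0 0 0 7'; python3 -m jog '0 0 0 0 0 0 5.6; 0 13 -38 0 0 0 0; 0 13 -38 0 0 0 0; 0 13 -38 0 0 0 0; 0 13 -38 0 0 0 0'; python3 -m jog '0 13 -38 0 0 0 0; 0 13 -38 0 0 0 0; 0 13 -38 0 0 0 0; 0 13 -38 0 0 0 0; 0 13 -38 0 0 0 0'
cat >> h.py <<'E'
def go(x,y,z,yaw):
    s=r.sense();p=s['eef_pos'];w=s['tcp_rot'];from scipy.spatial.transform import Rotation as R
    A=R.from_euler('xyz',w);B=R.from_euler('xyz',[np.pi,0,yaw])
    print('t',round(s['clock'],2),'tcp',p.round(1),w.round(4),'F',s['contact_force'].round(1),'op',round(s['opening'],3))
    print(' need tool mm',A.inv().apply(np.array([x,y,z])-p).round(1),'deg',np.degrees((A.inv()*B).as_rotvec()).round(2))
def look(n,f):
    i=optics.camera_info(n);im=optics.grab_frame(n)[:,:,::-1].copy();cv2.imwrite(f'pics/{f}.png',im);return im,i
E
python3 - <<'E'
from h import *
go(449.5,-311,120,-.433)
E
```

```text
clock: 0.57
eef_pos: [169.8, -599.9, 200.6]
tcp_rot: [-3.138, 0.002, -0.348]
contact_force: [-0.2, -0.1, 0.9]
opening: 1.0
clock: 0.98
eef_pos: [281.3, -487.9, 198.9]
tcp_rot: [-3.14, 0.004, -0.47]
contact_force: [0.9, 0.5, -0.7]
opening: 0.999
clock: 1.4
eef_pos: [429.2, -340.5, 198.4]
tcp_rot: [-3.14, 0.005, -0.472]
contact_force: [0.4, -0.7, -0.6]
opening: 0.999
t 1.4 tcp [ 429.2 -340.5  198.4] [-3.1399  0.0051 -0.4719] F [ 0.4 -0.7 -0.6] op 0.999
 need tool mm [  5.  -35.4  78.4] deg [-0.1   0.29 -2.23]
```

```bash
python3 -m jog '0 3 -25 0 0 0 -2.2; 0 2 -10 15 0 0 0; 0 0 0 0 0 0 0'; python3 - <<'E'
from h import *
go(449.5,-311,120,-.433)
im,i=look('wrist','w1')
for p in [(449.5,-311,79),(577.9-1.5,-372.3,46.5)]: print(proj('wrist',p,i))
E
```

```text
clock: 1.65
eef_pos: [455.2, -304.0, 183.2]
tcp_rot: [-3.138, 0.003, -0.426]
contact_force: [-0.5, 0.5, -0.7]
opening: 1.005
t 1.65 tcp [ 455.2 -304.   183.2] [-3.1377  0.0034 -0.4255] F [-0.5  0.5 -0.7] op 1.005
 need tool mm [-2.1  9.  63.2] deg [-0.22  0.2   0.43]
(np.float64(288.2064237072925), np.float64(196.50574182300983))
(np.float64(293.14755015123154), np.float64(20.22325426129416))
```

View pics/w1.png

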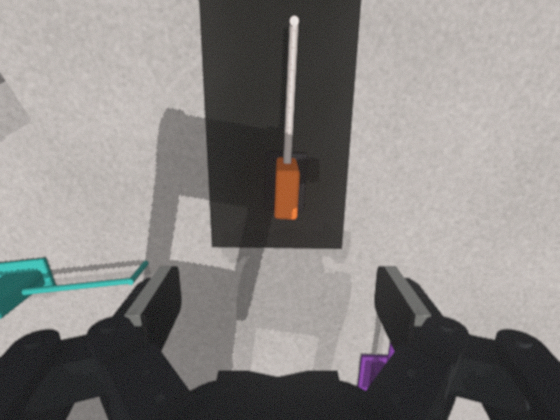

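```bash
python3 - <<'E'
import cv2
t=cv2.imread('pics/w1.png')
cv2.imwrite('pics/w1c.png',cv2.resize(t[130:250,240:340],None,fx=5,fy=5,interpolation=cv2.INTER_CUBIC))
E
```

```text
(no output)
```

View pics/w1c.png

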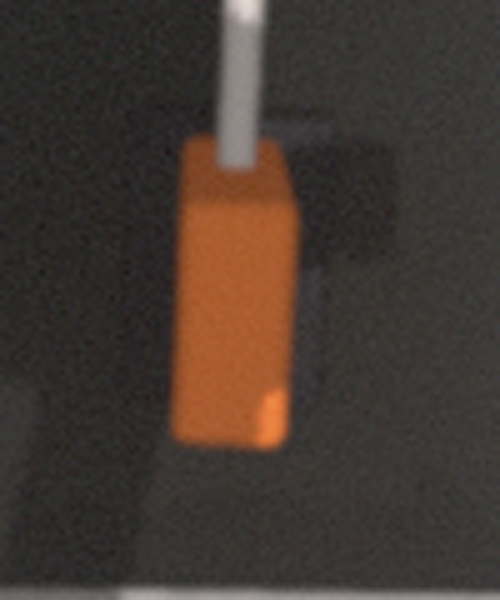

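The close crop shows the orange handle's top face at wrist pixels x 275–299, y 170–219, with the steel shaft leaving its front. It is the right rod.

```bash
python3 - <<'E'
from h import *
q=np.array([onz('wrist',240+u/5,130+v/5,79) for u,v in [(180,203),(298,203),(288,446),(173,440)]]);print(q.round(1),q.mean(0))
d=(q[0]+q[1]-q[2]-q[3]);print('yaw',np.arctan2(d[1],d[0]))
a=onz('wrist',294.5,20,46.5);b=onz('wrist',240+237/5,130+168/5,43);print(a,b,np.arctan2((a-b)[1],(a-b)[0]))
c=q.mean(0);print(np.arctan2((a-c)[1],(a-c)[0]),np.hypot(*(a-c)[:2]))
# mat edges yaw
for p in [((209,130),(214,246)),((353,100),(342,246))]:
    m=[onz('wrist',*x,3) for x in p];e=m[0]-m[1];print('mat',np.arctan2(e[1],e[0]))
print('mat back corners',onz('wrist',213,246.5,3),onz('wrist',342,247.5,3))
go(c[0],c[1],30,-.43)
E
```

```text
[[ 474.3 -312.    79. ]
 [ 466.1 -330.    79. ]
 [ 427.1 -311.4   79. ]
 [ 436.4 -293.4   79. ]] [ 450.96624775 -311.70015981   79.        ]
yaw -0.4504377189476193
[ 576.6965517  -374.96222603   46.5       ] [ 469.38065348 -321.24834868   43.        ] -0.4640644461987114
-0.4661699147119678 140.7487063968864
mat -0.44268330124987504
mat -0.4359322603289651
mat back corners [ 409.5706247  -202.37002866    3.        ] [ 347.49682184 -337.07925846    3.        ]
t 1.7 tcp [ 455.4 -305.2  184.7] [-3.1382e+00  1.9000e-03 -4.2570e-01] F [ 0.3 -0.8  0.8] op 1.001
 need tool mm [ -1.1   8.3 154.7] deg [-0.2   0.11  0.25]
```

```bash
python3 -m jog '0 -1 8 35 0 0 1.7; 0 0 0 40 0 0 0; 0 0 0 35 0 0 0; 0 0 0 0 0 0 0'; python3 - <<'E'
from h import *
go(451,-312,32,-.455)
E
```

```text
clock: 2.03
eef_pos: [453.1, -317.1, 76.4]
tcp_rot: [-3.141, -0.007, -0.457]
contact_force: [-0.6, 1.0, -0.8]
opening: 1.003
t 2.03 tcp [ 453.1 -317.1   76.4] [-3.141  -0.0074 -0.4572] F [-0.6  1.  -0.8] op 1.003
 need tool mm [-4.5 -3.6 44.4] deg [-0.03 -0.42 -0.13]
```

```bash
python3 -m jog '0 -4 -3 20 0 -0.4 0; 0 0 0 20 0 0 0; 0 0 0 4 0 0 0; 0 0 0 0 0 0 0'; python3 - <<'E'
from h import *
go(451,-312,32,-.455)
E
```

```text
clock: 2.37
eef_pos: [450.4, -317.5, 35.7]
tcp_rot: [3.141, -0.001, -0.462]
contact_force: [0.3, 0.3, 0.7]
opening: 1.0
t 2.37 tcp [ 450.4 -317.5   35.7] [ 3.1412e+00 -1.1000e-03 -4.6160e-01] F [0.3 0.3 0.7] op 1.0
 need tool mm [-1.9 -5.2  3.7] deg [ 0.02 -0.06 -0.38]
```

```bash
python3 -m jog '0 -2 -5 3 0 0 0; 0 0 0 0 0 0 0'; python3 - <<'E'
from h import *
go(451,-312,32,-.455)
im,i=look('wrist','w2')
E
```

```text
clock: 2.53
eef_pos: [451.8, -313.8, 35.7]
tcp_rot: [3.141, -0.004, -0.463]
contact_force: [-0.9, 1.2, 0.2]
opening: 0.999
t 2.53 tcp [ 451.8 -313.8   35.7] [ 3.1407 -0.004  -0.4633] F [-0.9  1.2  0.2] op 0.999
 need tool mm [-1.6 -1.3  3.7] deg [ 0.05 -0.23 -0.48]
```

View pics/w2.png

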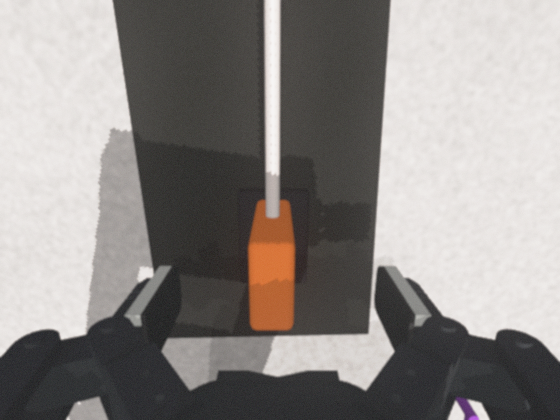

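The picture shows the handle (x 248–294, y 243–330) between the fingers, about 2–3 mm to the left of their middle (277). I'll correct that and close.

```bash
python3 -m jog '0 -1 -2 3 0 0 0; 120 0 0 0 0 0 0; 160 0 0 0 0 0 0; 200 0 0 0 0 0 0; 230 0 0 0 0 0 0' 50;python3 -m jog '255 0 0 0 0 0 0; 255 0 0 0 0 0 0; 255 0 0 0 0 0 0; 255 0 0 0 0 0 0'; python3 - <<'E'
from h import *
go(451,-312,32,-.455)
im,i=look('wrist','w3')
E
```

```text
clock: 3.0
eef_pos: [454.6, -313.2, 36.6]
tcp_rot: [3.139, -0.011, -0.462]
contact_force: [0.2, 0.5, 0.5]
opening: 0.454
clock: 3.33
eef_pos: [454.7, -313.2, 36.9]
tcp_rot: [3.139, -0.011, -0.462]
contact_force: [-0.7, -0.8, 2.1]
opening: 0.218
t 3.33 tcp [ 454.7 -313.2   36.9] [ 3.1394 -0.0112 -0.462 ] F [-0.7 -0.8  2.1] op 0.218
 need tool mm [-3.9  0.6  4.9] deg [ 0.13 -0.64 -0.4 ]
```

View pics/w3.png

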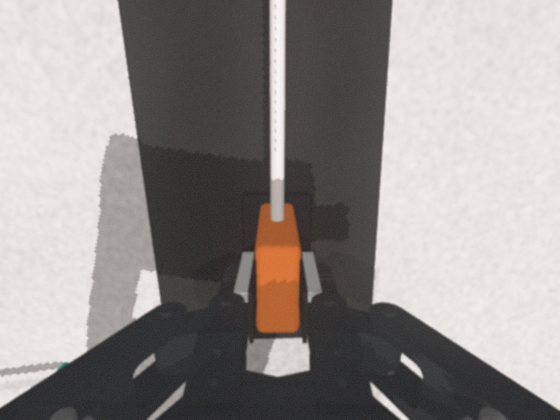

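```bash
python3 -m jog '255 0 0 -10 0 0 0; 255 0 0 -30 0 0 0; 255 0 0 -30 0 0 0; 255 0 0 -30 0 0 0; 255 0 0 -30 0 0 0'; python3 - <<'E'
from h import *
go(454.7,-313.2,167,-.462)
im,i=look('wrist','w4');look('top','t4')
E
```

```text
clock: 3.8
eef_pos: [447.9, -308.5, 165.4]
tcp_rot: [-3.141, 0.006, -0.462]
contact_force: [1.1, 0.0, -2.0]
opening: 0.216
t 3.8 tcp [ 447.9 -308.5  165.4] [-3.1413  0.0063 -0.4621] F [ 1.1  0.  -2. ] op 0.216
 need tool mm [ 8.2  1.1 -1.6] deg [-0.02  0.36 -0.01]
```

View pics/w4.png

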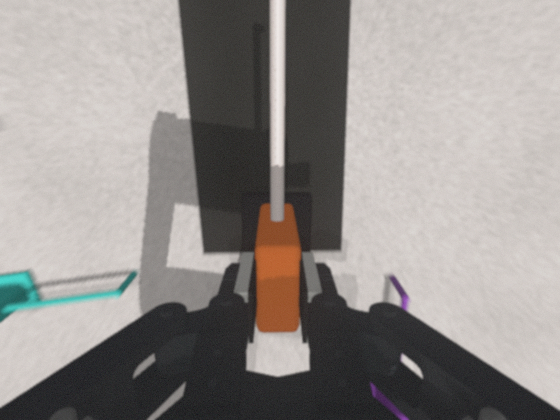

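View pics/t4.png

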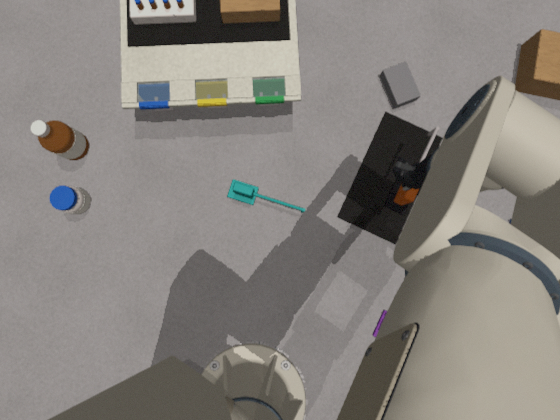

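The rod is lifted with the same grasp in both pictures (handle top x 256–300, y 246–331). Next: rod offset relative to the tool, and the transport move.

```bash
python3 - <<'E'
from h import *
from scipy.spatial.transform import Rotation as R
s=r.sense();p=s['eef_pos'];A=R.from_euler('xyz',s['tcp_rot'])
z=p[2]+42
for u,v in [(257,247),(300,247),(297,331),(259,331)]: print(A.inv().apply(onz('wrist',u,v,z)-p).round(1))
for u,v in [(278,10),(277.5,150)]: print('shaft',A.inv().apply(onz('wrist',u,v,p[2]+10)-p).round(1))
go(466,190,170,.053)
E
```

```text
[ 17.5  -8.5 -42. ]
[ 17.5   9.5 -41.9]
[-24.2   9.  -42.1]
[-24.2  -8.4 -42.1]
shaft [112.9   0.2  -9.7]
shaft [53.5  0.  -9.8]
t 3.9 tcp [ 451.1 -310.8  169.4] [ 3.1405e+00 -3.1000e-03 -4.6210e-01] F [ 0.4 -0.3 -2.1] op 0.222
 need tool mm [-209.9 -454.9   -1.8] deg [  0.11  -0.15 -29.51]
```

```bash
python3 -m jog '255 -10 -20 0 0 0 0; 255 -17 -36 0 0 0 0; 255 -17 -36 0 0 0 0; 255 -17 -36 0 0 0 0; 255 -17 -36 0 0 0 0'; python3 -m jog '255 -17 -36 0 0 0 0; 255 -17 -36 0 0 0 0; 255 -17 -36 0 0 0 0; 255 -17 -36 0 0 0 0; 255 -17 -36 0 0 0 0'; python3 - <<'E'
from h import *
go(466,190,170,.053)
E
```

```text
clock: 4.32
eef_pos: [454.4, -130.6, 169.5]
tcp_rot: [3.138, -0.009, -0.472]
contact_force: [0.8, 1.1, -1.7]
opening: 0.217
clock: 4.73
eef_pos: [455.7, 77.2, 166.4]
tcp_rot: [3.136, -0.006, -0.474]
contact_force: [1.1, -0.2, -2.0]
opening: 0.219
t 4.73 tcp [455.7  77.2 166.4] [ 3.1364 -0.0059 -0.4741] F [ 1.1 -0.2 -2. ] op 0.219
 need tool mm [ -42.3 -105.    -4.4] deg [  0.38  -0.25 -30.2 ]
```

```bash
python3 -m jog '255 -14 -34 0 0 0 -6; 255 -11 -30 0 0 0 -6; 255 0 -15 0 0 0 -6; 255 0 0 0 0 0 -6; 255 0 0 0 0 0 -4'; python3 -m jog '255 0 0 0 0 0 0'; python3 - <<'E'
from h import *
go(466,190,170,.053)
E
```

```text
clock: 5.15
eef_pos: [459.4, 172.4, 163.5]
tcp_rot: [3.135, 0.001, 0.042]
contact_force: [0.5, -0.1, -1.7]
opening: 0.221
clock: 5.23
eef_pos: [458.7, 173.0, 163.0]
tcp_rot: [3.135, 0.002, 0.046]
contact_force: [-0.8, 0.4, -2.5]
opening: 0.217
t 5.23 tcp [458.7 173.  163. ] [3.1351e+00 2.1000e-03 4.6400e-02] F [-0.8  0.4 -2.5] op 0.217
 need tool mm [  8.  -16.6  -7.2] deg [ 0.37  0.12 -0.38]
```

```bash
python3 -m jog '255 6 -16 15 0.4 0 -0.4; 255 0 0 20 0 0 0; 255 0 0 20 0 0 0; 255 0 0 12 0 0 0; 255 0 0 0 0 0 0';  python3 - <<'E'
from h import *
go(466,190,92,.053)
im,i=look('wrist','w5');t,j=look('top','t5');s,_=look('scene','s5')
f=lambda im,x,y,w,h,k:cv2.resize(im[y:y+h,x:x+w],None,fx=k,fy=k,interpolation=cv2.INTER_CUBIC)
cv2.imwrite('pics/t5c.png',f(t,100,50,195,145,4))
E
```

```text
clock: 5.65
eef_pos: [463.1, 188.8, 93.0]
tcp_rot: [-3.141, 0.002, 0.04]
contact_force: [-0.9, -0.2, -2.6]
opening: 0.216
t 5.65 tcp [463.1 188.8  93. ] [-3.1412e+00  2.2000e-03  4.0400e-02] F [-0.9 -0.2 -2.6] op 0.216
 need tool mm [ 2.9 -1.1  1. ] deg [-0.02  0.13 -0.72]
```

View pics/w5.png

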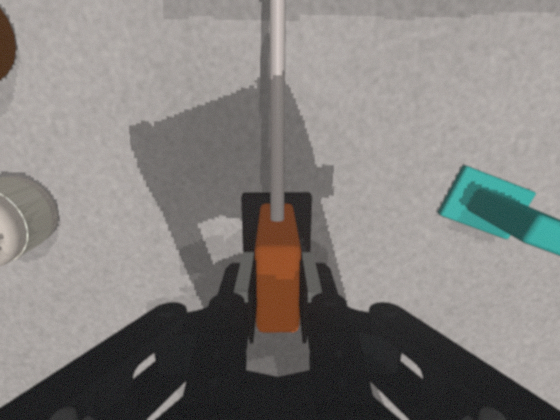

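View pics/t5c.png

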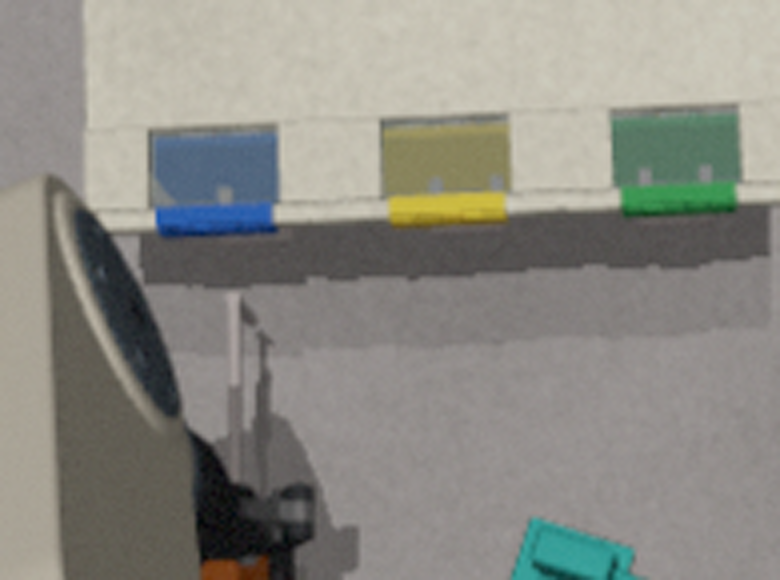

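View pics/s5.png

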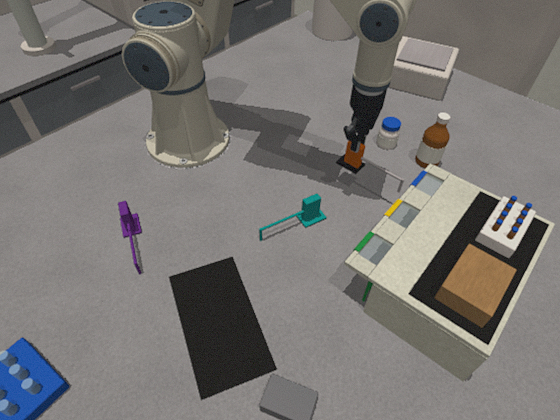

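The top crop shows the hook end at (158.5,123), just short of the blue strip and in line with the blue bay. I'll check that against the arm's own numbers.

```bash
python3 - <<'E'
from h import *
go(466,190,92,.053)
print('hook cam (front edge)',onz('top',100+234/4,50+293/4,102.5).round(1))
s=r.sense();p=s['eef_pos'];y=s['tcp_rot'][2];print('hook arm',p+136.7*np.array([np.cos(y),np.sin(y),0]))
print('strip front edge at 127:',[onz('top',100+u/4,50+v/4,120).round(1) for u,v in [(216,236),(448,224),(680,212)]])
print('bars z38',[onz('top',100+u/4,50+v/4,38).round(1) for u,v in [(224,195),(435,184),(497,182),(644,176),(705,172)]])
E
```

```text
t 5.8 tcp [465.  189.5  95.7] [-3.1398e+00 -1.5000e-03  4.1600e-02] F [ 0.2 -0.3 -1.8] op 0.219
 need tool mm [ 1.  -0.4  3.7] deg [-0.1  -0.09 -0.65]
hook cam (front edge) [600.1 193.7 102.5]
hook arm [601.58285266 195.20253966  95.67128602]
strip front edge at 127: [array([625.3, 199.2, 120. ]), array([632.6,  79. , 120. ]), array([640.1, -42. , 120. ])]
bars z38 [array([676.1, 218.3,  38. ]), array([683.6,  98.4,  38. ]), array([685.1,  63. ,  38. ]), array([689.4, -21.1,  38. ]), array([692. , -56.1,  38. ])]
```

```bash
python3 -m jog '255 0 -1 2 0 0 -0.6; 255 20 0 0 0 0 0; 255 20 0 0 0 0 0; 255 0 0 0 0 0 0';  python3 - <<'E'
from h import *
go(535,192.5,93,.053)
E
```

```text
clock: 6.13
eef_pos: [507.6, 193.0, 97.4]
tcp_rot: [-3.138, -0.007, 0.052]
contact_force: [-0.4, 0.1, -2.0]
opening: 0.222
t 6.13 tcp [507.6 193.   97.4] [-3.1382 -0.0066  0.0519] F [-0.4  0.1 -2. ] op 0.222
 need tool mm [27.3  2.   4.6] deg [-0.19 -0.38 -0.06]
```

```bash
python3 -m jog '255 5 0 4 0 -0.3 0; 255 15 0 1 0 0 0; 255 7 0 0 0 0 0; 255 0 0 0 0 0 0';  python3 - <<'E'
from h import *
go(534,194,93,.053)
t,j=look('top','t6');s,_=look('scene','s6')
f=lambda im,x,y,w,h,k:cv2.resize(im[y:y+h,x:x+w],None,fx=k,fy=k,interpolation=cv2.INTER_CUBIC)
cv2.imwrite('pics/t6c.png',f(t,120,60,100,75,7))
cv2.imwrite('pics/s6c.png',f(s,340,120,110,100,6))
E
```

```text
clock: 6.47
eef_pos: [536.6, 194.7, 94.1]
tcp_rot: [-3.137, -0.003, 0.051]
contact_force: [-1.1, -0.6, -1.9]
opening: 0.218
t 6.47 tcp [536.6 194.7  94.1] [-3.1372 -0.0033  0.0514] F [-1.1 -0.6 -1.9] op 0.218
 need tool mm [-2.6  0.6  1.1] deg [-0.25 -0.19 -0.09]
```

View pics/t6c.png

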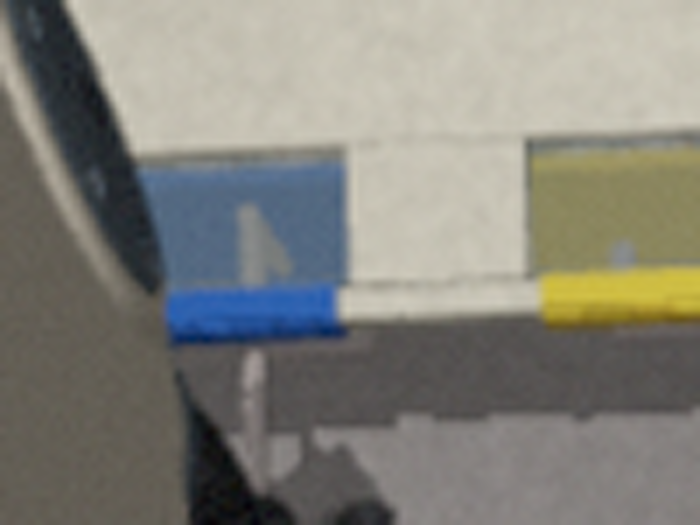

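View pics/s6c.png

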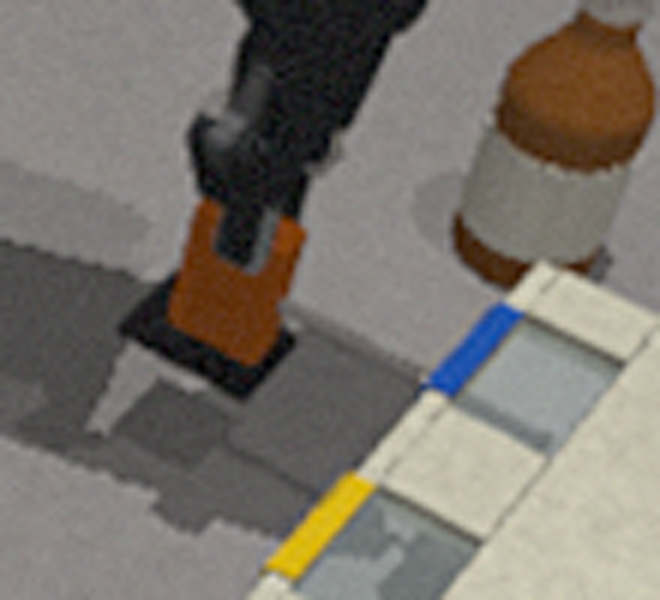

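The top crop shows, through the blue window, the shaft end at (155.5,89.5) and the pin running down to about (160.7,98.5).

```bash
python3 - <<'E'
from h import *
s=r.sense();z=s['eef_pos'][2]-34
print(z,'hook end(front) ',onz('top',120+250/7,60+204/7,z+43.5).round(1),'pin tip',onz('top',120+284/7,60+270/7,z).round(1))
E
```

```text
59.876504117830635 hook end(front)  [674.1 201.5 103.4] pin tip [668.9 202.1  59.9]
```

```bash
python3 -m jog '255 -1 1 10 0 0 0; 255 0 0 10 0 0 0; 255 0 0 5 0 0 0; 255 0 0 0 0 0 0'; python3 - <<'E'
from h import *
go(535,193.5,52,.053)
E
```

```text
clock: 6.9
eef_pos: [531.4, 193.1, 66.2]
tcp_rot: [-3.138, -0.0, 0.052]
contact_force: [-0.1, -0.4, -1.8]
opening: 0.219
t 6.9 tcp [531.4 193.1  66.2] [-3.1379e+00 -1.0000e-04  5.1800e-02] F [-0.1 -0.4 -1.8] op 0.219
 need tool mm [ 3.6 -0.2 14.2] deg [-0.21 -0.01 -0.07]
```

```bash
python3 -m jog '255 2 0 7 0 0 0; 255 1 0 7 0 0 0; 255 0 0 0 0 0 0; 255 0 0 0 0 0 0'; python3 - <<'E'
from h import *
go(535,193.5,52,.053)
t,j=look('top','t7')
f=lambda im,x,y,w,h,k:cv2.resize(im[y:y+h,x:x+w],None,fx=k,fy=k,interpolation=cv2.INTER_CUBIC)
cv2.imwrite('pics/t7c.png',f(t,120,60,100,75,7))
E
```

```text
clock: 7.23
eef_pos: [533.4, 193.1, 49.5]
tcp_rot: [-3.139, 0.002, 0.052]
contact_force: [0.5, -0.1, -1.8]
opening: 0.218
t 7.23 tcp [533.4 193.1  49.5] [-3.1385e+00  2.2000e-03  5.2100e-02] F [ 0.5 -0.1 -1.8] op 0.218
 need tool mm [ 1.6 -0.3 -2.5] deg [-0.18  0.12 -0.05]
```

View pics/t7c.png

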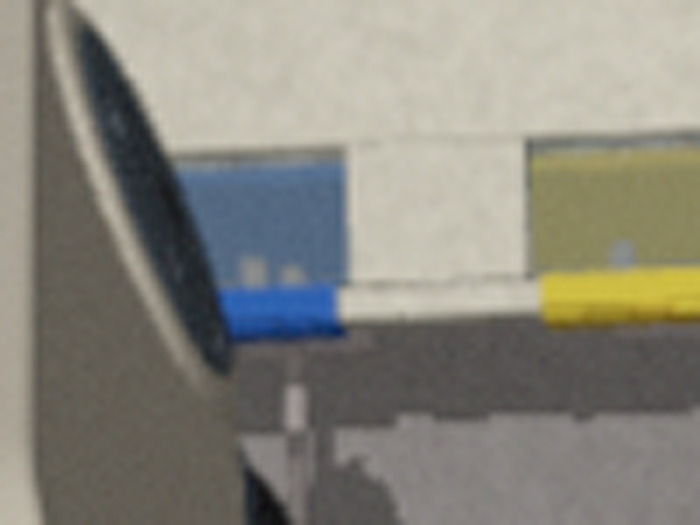

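The shaft end now shows at (161.7,98.9), just right of the eye's left bar (156,98.6). There was no upward force while lowering, so the pin is in the eye. Pulling gently.

```bash
python3 -m jog '255 -5 0 0 0 0 0; 255 -6 0 0 0 0 0; 255 -6 0 0 0 0 0; 255 -6 0 0 0 0 0; 255 -6 0 0 0 0 0'; python3 - <<'E'
from h import *
go(450,189,51,.053)
t,j=look('top','t8')
f=lambda im,x,y,w,h,k:cv2.resize(im[y:y+h,x:x+w],None,fx=k,fy=k,interpolation=cv2.INTER_CUBIC)
cv2.imwrite('pics/t8c.png',f(t,120,60,100,75,7))
E
```

```text
clock: 7.7
eef_pos: [505.5, 192.2, 50.9]
tcp_rot: [-3.137, -0.004, 0.052]
contact_force: [3.1, 1.3, -3.5]
opening: 0.216
t 7.7 tcp [505.5 192.2  50.9] [-3.1371 -0.0042  0.0517] F [ 3.1  1.3 -3.5] op 0.216
 need tool mm [-55.6   0.3  -0.4] deg [-0.26 -0.24 -0.07]
```

View pics/t8c.png

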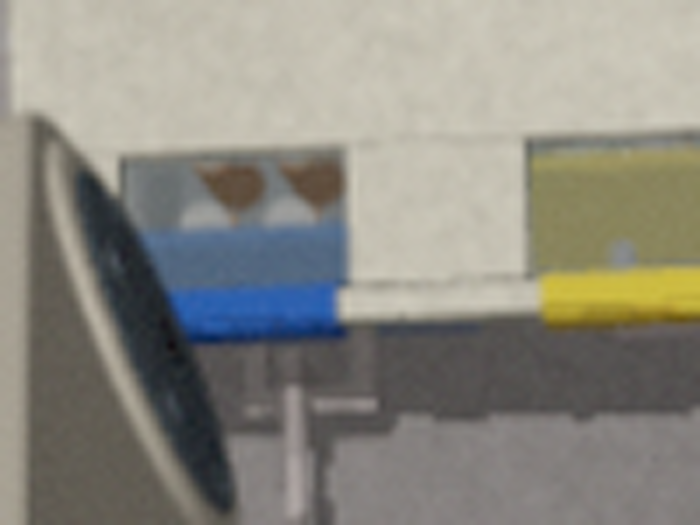

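The drawer is coming: the panel has moved back in the window and the eye's front bar shows at (164,118). The force is about 3 N.

```bash
python3 -m jog '255 -6 0 0 0 0 0; 255 -6 0 0 0 0 0; 255 -6 0 0 0 0 0; 255 -6 0 0 0 0 0; 255 -6 0 0 0 0 0'; python3 - <<'E'
from h import *
go(450,189,51,.053)
print('bar',onz('top',120+345/7,60+405/7,38).round(1))
t,j=look('top','t9')
f=lambda im,x,y,w,h,k:cv2.resize(im[y:y+h,x:x+w],None,fx=k,fy=k,interpolation=cv2.INTER_CUBIC)
cv2.imwrite('pics/t9c.png',f(t,120,60,100,80,7))
E
```

```text
clock: 8.17
eef_pos: [472.5, 190.6, 51.4]
tcp_rot: [-3.137, -0.006, 0.052]
contact_force: [2.8, -0.1, -3.2]
opening: 0.216
t 8.17 tcp [472.5 190.6  51.4] [-3.1366 -0.0057  0.052 ] F [ 2.8 -0.1 -3.2] op 0.216
 need tool mm [-22.5   0.4   0.3] deg [-0.28 -0.33 -0.06]
bar [631.7 186.9  38. ]
```

View pics/t9c.png

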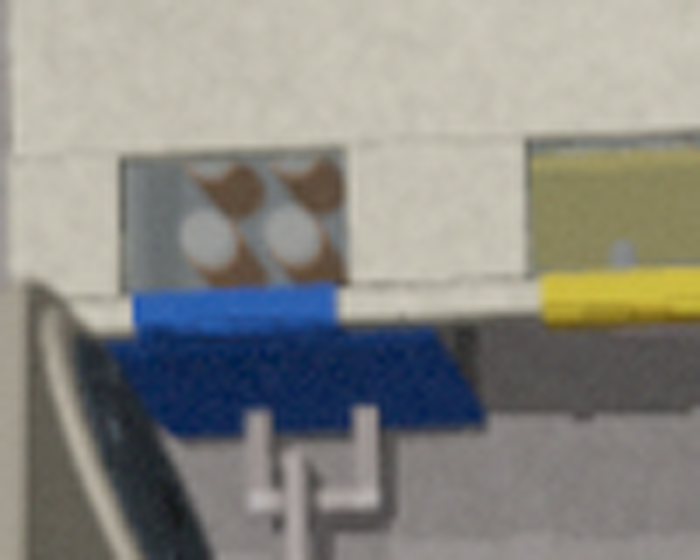

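```bash
python3 - <<'E'
from h import *
print('bar',onz('top',120+345/7,60+498/7,38).round(1),'panel foot ~',onz('top',120+350/7,60+428/7,12).round(1),'yellow ref panel')
E
python3 -m jog '255 -6 0 0 0 0 0; 255 -6 0 0 0 0 0; 255 -6 0 0 0 0 0; 255 0 0 0 0 0 0'; python3 - <<'E'
from h import *
go(450,189,51,.053)
t,j=look('top','t10')
f=lambda im,x,y,w,h,k:cv2.resize(im[y:y+h,x:x+w],None,fx=k,fy=k,interpolation=cv2.INTER_CUBIC)
cv2.imwrite('pics/t10c.png',f(t,120,60,100,85,7))
E
```

```text
bar [600.9 186.2  38. ] panel foot ~ [631.8 191.4  12. ] yellow ref panel
clock: 8.55
eef_pos: [450.5, 189.2, 51.2]
tcp_rot: [-3.137, -0.004, 0.052]
contact_force: [1.0, -0.8, -1.2]
opening: 0.219
t 8.55 tcp [450.5 189.2  51.2] [-3.1371 -0.0038  0.0522] F [ 1.  -0.8 -1.2] op 0.219
 need tool mm [-0.6  0.2  0.2] deg [-0.26 -0.22 -0.05]
```

View pics/t10c.png

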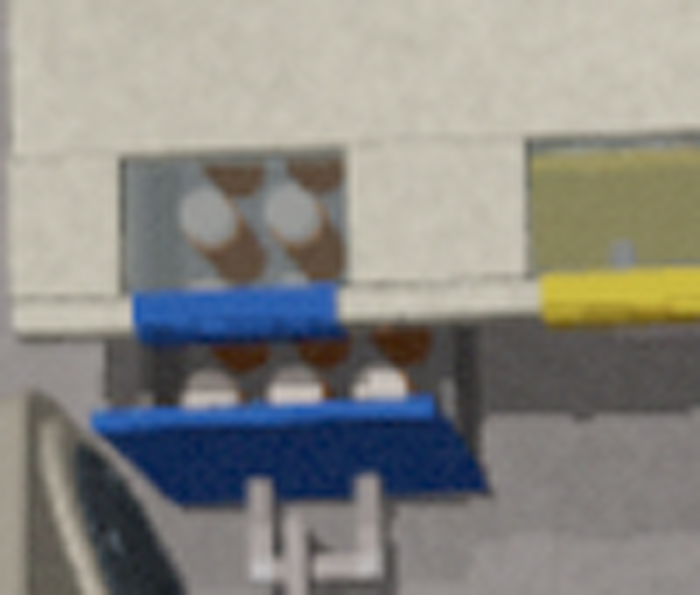

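```bash
python3 - <<'E'
from h import *
print('bar',onz('top',120+345/7,60+567/7,38).round(1),'panel foot',onz('top',120+300/7,60+500/7,12).round(1),'panel top front',onz('top',120+265/7,60+416/7,100).round(1))
# initial panel top edges in shut state (t0 crop): front-top edge of yellow/blue, green
print('shut panel foot / bar root green',onz('top',115+615/4,65+100/4,38))
print('shut panel top rear? ',[onz('top',115+u/4,65+v/4,100).round(1) for u,v in [(155,76),(385,66),(615,56)]])
E
```

```text
bar [578.1 185.6  38. ] panel foot [607.2 207.3  12. ] panel top front [609.1 196.  100. ]
shut panel foot / bar root green [698.98970263 -38.82056157  38.        ]
shut panel top rear?  [array([686.7, 206.9, 100. ]), array([693.3,  84.3, 100. ]), array([700., -39., 100.])]
```

The drawer is about 74–76 mm out by both the bar and the panel edge. Unhooking: forward 8 mm to centre the pin, then straight up.

```bash
python3 -m jog '255 8 0 0 0 0 0; 255 0 0 0 0 0 0'; python3 - <<'E'
from h import *
go(459,189.5,51,.053)
E
python3 -m jog '255 0 0 -10 0 0 0; 255 0 0 -12 0 0 0; 255 0 0 0 0 0 0'; python3 - <<'E'
from h import *
go(459,189.5,100,.053)
E
```

```text
clock: 8.77
eef_pos: [458.5, 189.7, 51.3]
tcp_rot: [-3.137, -0.002, 0.053]
contact_force: [1.2, 0.5, -1.6]
opening: 0.22
t 8.77 tcp [458.5 189.7  51.3] [-3.1374e+00 -2.1000e-03  5.2700e-02] F [ 1.2  0.5 -1.6] op 0.22
 need tool mm [0.5 0.2 0.3] deg [-0.24 -0.12 -0.02]
clock: 9.02
eef_pos: [458.2, 189.2, 74.0]
tcp_rot: [-3.138, 0.001, 0.052]
contact_force: [0.6, 0.7, -1.6]
opening: 0.221
t 9.02 tcp [458.2 189.2  74. ] [-3.1384e+00  1.3000e-03  5.2000e-02] F [ 0.6  0.7 -1.6] op 0.221
 need tool mm [  0.8  -0.4 -26. ] deg [-0.18  0.07 -0.06]
```

```bash
python3 -m jog '255 0 0 -14 0 0 0; 255 0 0 -14 0 0 0; 255 0 0 -14 0 0 0; 255 0 0 -20 0 0 0; 255 0 0 -20 0 0 0'; python3 -m jog '255 -10 0 -15 0 0 0; 255 0 0 0 0 0 0'; python3 - <<'E'
from h import *
go(454.7,-313.2,167,-.462)
t,j=look('top','t11')
cv2.imwrite('pics/t11c.png',cv2.resize(t[50:170,100:260],None,fx=4,fy=4,interpolation=cv2.INTER_CUBIC))
E
```

```text
clock: 9.43
eef_pos: [455.6, 187.5, 156.0]
tcp_rot: [-3.141, 0.009, 0.051]
contact_force: [1.3, 0.6, -2.0]
opening: 0.218
clock: 9.6
eef_pos: [447.5, 187.6, 175.2]
tcp_rot: [-3.139, 0.004, 0.051]
contact_force: [0.1, -0.6, -1.9]
opening: 0.221
t 9.6 tcp [447.5 187.6 175.2] [-3.1391  0.0045  0.0507] F [ 0.1 -0.6 -1.9] op 0.221
 need tool mm [-18.2 500.5   7.1] deg [-0.07  0.29 29.38]
```

View pics/t11c.png

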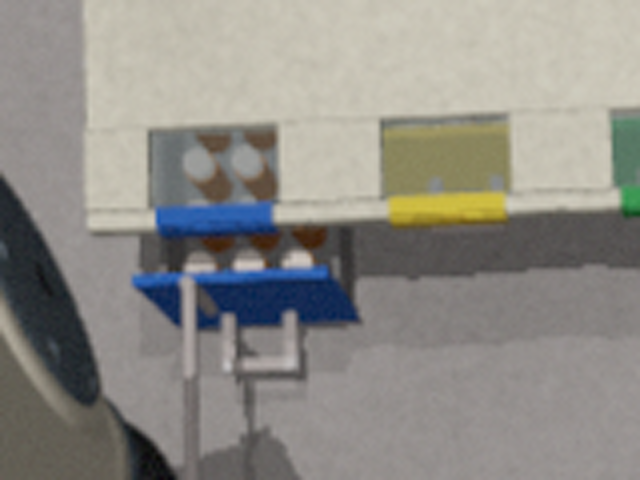

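The drawer is still out and the rod is free above it. Carrying the rod back.

```bash
python3 -m jog '255 -10 0 0 0 0 0; 255 0 25 0 0 0 0; 255 0 36 0 0 0 0; 255 0 36 0 0 0 0; 255 0 36 0 0 0 0'; python3 -m jog '255 0 36 0 0 0 0; 255 0 36 0 0 0 6; 255 0 36 0 0 0 6; 255 0 36 0 0 0 6; 255 0 30 0 0 0 6';python3 - <<'E'
from h import *
go(454.7,-313.2,167,-.462)
E
```

```text
clock: 10.07
eef_pos: [441.8, 55.7, 169.3]
tcp_rot: [-3.137, 0.008, 0.059]
contact_force: [0.9, -0.2, -1.7]
opening: 0.215
clock: 10.48
eef_pos: [425.7, -124.2, 162.7]
tcp_rot: [3.141, 0.016, -0.371]
contact_force: [-0.2, -1.0, -2.0]
opening: 0.216
t 10.48 tcp [ 425.7 -124.2  162.7] [ 3.1405  0.016  -0.3713] F [-0.2 -1.  -2. ] op 0.216
 need tool mm [ 95.5 165.6  -5.7] deg [0.1  0.92 5.2 ]
```

```bash
python3 -m jog '255 18 34 -3 0 0.5 4; 255 18 34 0 0 0.3 1; 255 18 34 0 0 0 0; 255 18 32 0 0 0 0; 255 8 10 0 0 0 0'; python3 -m jog '255 0 0 0 0 0 0'; python3 - <<'E'
from h import *
go(454.7,-313.2,60,-.462)
E
```

```text
clock: 10.9
eef_pos: [428.2, -296.4, 158.4]
tcp_rot: [3.139, 0.011, -0.474]
contact_force: [1.2, 0.7, -1.9]
opening: 0.218
clock: 10.98
eef_pos: [427.6, -298.5, 157.0]
tcp_rot: [3.139, 0.013, -0.477]
contact_force: [-0.0, 1.0, -1.3]
opening: 0.22
t 10.98 tcp [ 427.6 -298.5  157. ] [ 3.1387  0.0126 -0.4767] F [-0.   1.  -1.3] op 0.22
 need tool mm [32.   0.3 96.6] deg [ 0.16  0.72 -0.84]
```

```bash
python3 -m jog '255 25 0 25 0 0.7 -0.8; 255 6 0 30 0 0 0; 255 0 0 25 0 0 0; 255 0 0 15 0 0 0; 255 0 0 0 0 0 0'; python3 - <<'E'
from h import *
go(454.7,-313.2,37,-.462)
look('wrist','w12')
E
```

```text
clock: 11.4
eef_pos: [453.3, -308.7, 54.7]
tcp_rot: [3.141, 0.005, -0.465]
contact_force: [-0.2, 0.9, -2.7]
opening: 0.219
t 11.4 tcp [ 453.3 -308.7   54.7] [ 3.1407  0.0046 -0.4648] F [-0.2  0.9 -2.7] op 0.219
 need tool mm [ 3.3  3.4 17.7] deg [ 0.05  0.26 -0.16]
```

View pics/w12.png

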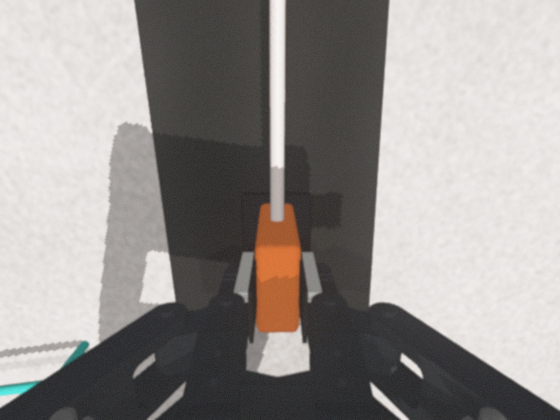

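The rod hangs over its mat with the grasp unchanged. Lowering gently.

```bash
python3 -m jog '255 2 3 6 0 0.8 0; 255 1 0 5 0 0 0; 255 0 0 3 0 0 0; 255 0 0 1 0 0 0; 255 0 0 0 0 0 0'; python3 - <<'E'
from h import *
go(454.7,-313.2,37,-.462)
E
```

```text
clock: 11.87
eef_pos: [455.9, -309.8, 42.8]
tcp_rot: [3.141, -0.01, -0.462]
contact_force: [0.7, -0.2, -1.5]
opening: 0.217
t 11.87 tcp [ 455.9 -309.8   42.8] [ 3.1413 -0.01   -0.4625] F [ 0.7 -0.2 -1.5] op 0.217
 need tool mm [0.4 3.5 5.8] deg [ 0.02 -0.57 -0.03]
```

```bash
python3 -m jog '255 0 1 2 0 0 0; 255 0 0 2 0 0 0; 255 0 0 1 0 0 0; 255 0 0 0 0 0 0'; python3 - <<'E'
from h import *
go(454.7,-313.2,37,-.462)
E
```

```text
clock: 12.2
eef_pos: [456.6, -311.3, 39.3]
tcp_rot: [3.141, -0.013, -0.462]
contact_force: [0.8, -1.5, -2.0]
opening: 0.216
t 12.2 tcp [ 456.6 -311.3   39.3] [ 3.1409 -0.0127 -0.4623] F [ 0.8 -1.5 -2. ] op 0.216
 need tool mm [-0.9  2.6  2.3] deg [ 0.04 -0.73 -0.02]
```

```bash
python3 -m jog '255 0 0 1.5 0 0 0; 255 0 0 0 0 0 0'; python3 -m jog '255 0 0 1 0 0 0; 255 0 0 0 0 0 0'; python3 -m jog '255 0 0 1 0 0 0; 255 0 0 0 0 0 0';python3 -m jog '255 0 0 0 0 0 0'
```

```text
clock: 12.37
eef_pos: [456.7, -311.5, 37.8]
tcp_rot: [3.141, -0.013, -0.463]
contact_force: [-0.9, 1.0, -1.5]
opening: 0.219
clock: 12.53
eef_pos: [457.0, -311.6, 37.0]
tcp_rot: [3.141, -0.013, -0.463]
contact_force: [0.2, 0.3, -1.0]
opening: 0.219
clock: 12.7
eef_pos: [457.3, -311.5, 37.2]
tcp_rot: [3.141, -0.014, -0.463]
contact_force: [1.3, 0.4, -1.2]
opening: 0.218
clock: 12.78
eef_pos: [457.3, -311.6, 37.3]
tcp_rot: [3.141, -0.014, -0.463]
contact_force: [0.2, 0.5, -2.5]
opening: 0.216
```

```bash
python3 -m jog '255 0 0 2 0 0 0; 255 0 0 1 0 0 0; 255 0 0 0 0 0 0'; python3 - <<'E'
from h import *
go(454.7,-313.2,37,-.462)
s,_=look('scene','s13')
cv2.imwrite('pics/s13c.png',cv2.resize(s[210:400,150:290],None,fx=3,fy=3,interpolation=cv2.INTER_CUBIC))
E
```

```text
clock: 13.03
eef_pos: [457.8, -311.5, 37.3]
tcp_rot: [3.141, -0.014, -0.463]
contact_force: [0.8, -0.7, -2.5]
opening: 0.218
t 13.03 tcp [ 457.8 -311.5   37.3] [ 3.1414 -0.0145 -0.4629] F [ 0.8 -0.7 -2.5] op 0.218
 need tool mm [-2.1  2.9  0.2] deg [ 0.01 -0.83 -0.05]
```

View pics/s13c.png

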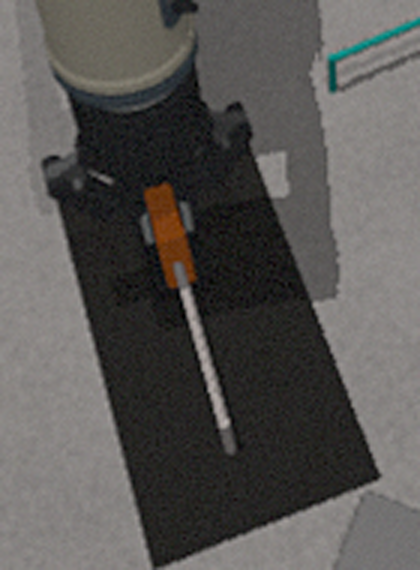

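```bash
python3 -m jog '255 -1 1 4 0 0 0; 255 0 0 0 0 0 0'; python3 -m jog '255 0 0 0 0 0 0;255 0 0 0 0 0 0'
```

```text
clock: 13.25
eef_pos: [459.5, -311.6, 37.3]
tcp_rot: [-3.139, -0.019, -0.465]
contact_force: [-0.6, 0.2, -2.8]
opening: 0.219
clock: 13.42
eef_pos: [460.1, -311.8, 37.6]
tcp_rot: [-3.139, -0.02, -0.465]
contact_force: [-0.3, -0.0, -2.3]
opening: 0.218
```

```bash
python3 -m jog '255 0 0 0 0 -0.9 0; 255 0 0 0 0 0 0; 255 0 0 0 0 0 0'; python3 - <<'E'
from h import *
for k in range(3):
    s=r.sense(); print(s['eef_pos'].round(2),s['tcp_rot'].round(4),s['contact_force'].round(2),s['qpos'].round(3),s['joint_efforts'].round(1))
im,_=look('wrist','w14')
E
```

```text
clock: 13.67
eef_pos: [459.4, -311.7, 36.6]
tcp_rot: [-3.139, -0.002, -0.464]
contact_force: [-2.0, 1.6, 2.0]
opening: 0.221
[ 459.44 -311.67   36.6 ] [-3.1392e+00 -1.7000e-03 -4.6450e-01] [-2.03  1.62  1.96] [-0.601  0.46   1.911  0.004  0.77   1.432] [ -0.1 -56.8 -24.9  -0.   -0.4   0.1]
[ 459.44 -311.67   36.6 ] [-3.1392e+00 -1.7000e-03 -4.6450e-01] [-2.03  1.62  1.96] [-0.601  0.46   1.911  0.004  0.77   1.432] [ -0.1 -56.8 -24.9  -0.   -0.4   0.1]
[ 459.44 -311.67   36.6 ] [-3.1392e+00 -1.7000e-03 -4.6450e-01] [-2.03  1.62  1.96] [-0.601  0.46   1.911  0.004  0.77   1.432] [ -0.1 -56.8 -24.9  -0.   -0.4   0.1]
```

View pics/w14.png

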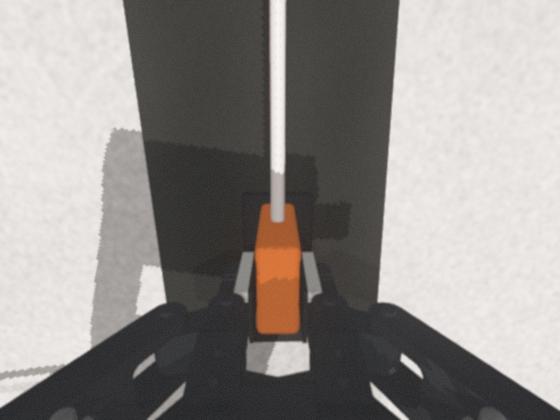

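The force is now upward (+2 N) at the original height, so the foot is on the mat. Opening.

```bash
python3 -m jog '190 0 0 0 0 0 0; 180 0 0 0 0 0 0; 150 0 0 0 0 0 0; 100 0 0 0 0 0 0; 0 0 0 0 0 0 0'; python3 -m jog '0 0 0 0 0 0 0; 0 0 0 0 0 0 0; 0 0 0 0 0 0 0; 0 0 0 0 0 0 0'; python3 - <<'E'
from h import *
go(454.7,-313.2,37,-.462)
look('wrist','w15')
E
```

```text
clock: 14.13
eef_pos: [459.3, -311.9, 35.9]
tcp_rot: [-3.139, -0.001, -0.465]
contact_force: [0.5, 0.4, 0.5]
opening: 0.684
clock: 14.47
eef_pos: [459.3, -311.9, 35.9]
tcp_rot: [-3.139, -0.001, -0.465]
contact_force: [-0.4, -0.2, 0.4]
opening: 0.998
t 14.47 tcp [ 459.3 -311.9   35.9] [-3.1393e+00 -1.2000e-03 -4.6480e-01] F [-0.4 -0.2  0.4] op 0.998
 need tool mm [-3.5  3.2 -1.1] deg [-0.13 -0.07 -0.16]
```

View pics/w15.png

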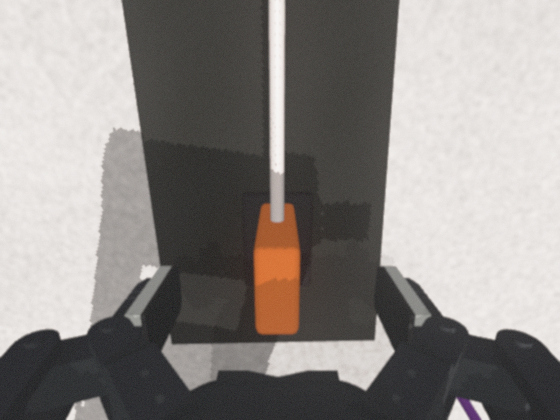

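The rod stands free between the open fingers. Going straight up, then moving aside for a final look.

```bash
python3 -m jog '0 0 0 -15 0 0 0; 0 0 0 -30 0 0 0; 0 0 0 -35 0 0 0; 0 0 0 -35 0 0 0; 0 0 0 -35 0 0 0'; python3 -m jog '0 -30 30 -10 0 0 0; 0 -30 30 0 0 0 0; 0 -30 30 0 0 0 0; 0 -30 30 0 0 0 0; 0 0 0 0 0 0 0'; python3 -m jog '0 -20 34 0 0 0 0; 0 -20 34 0 0 0 0; 0 -20 34 0 0 0 0; 0 -20 34 0 0 0 0; 0 0 0 0 0 0 0'; python3 - <<'E'
from h import *
look('top','t16');look('scene','s16')
E
```

```text
clock: 14.93
eef_pos: [453.9, -308.6, 182.9]
tcp_rot: [-3.137, 0.016, -0.465]
contact_force: [0.8, -0.7, -0.5]
opening: 1.001
clock: 15.35
eef_pos: [297.7, -365.9, 203.4]
tcp_rot: [3.141, -0.003, -0.458]
contact_force: [0.6, -0.1, 0.6]
opening: 1.002
clock: 15.77
eef_pos: [162.9, -454.3, 204.9]
tcp_rot: [3.138, -0.007, -0.456]
contact_force: [0.2, 0.8, -0.0]
opening: 0.998
```

View pics/t16.png

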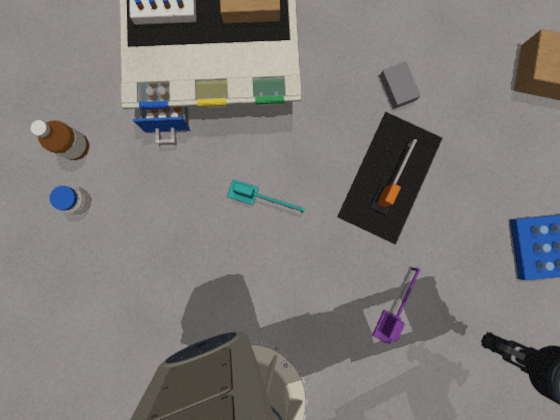

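View pics/s16.png

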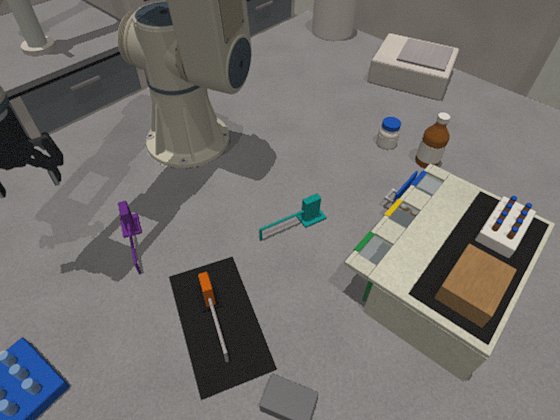

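The rod stands upright at top (389,194), against (389,195) at the start. The blue drawer is out and the yellow and green windows look unchanged. Before handing in, a quick image comparison.

```bash
python3 - <<'E'
from h import *
a=cv2.imread('pics/top0.png');b=cv2.imread('pics/t16.png')
def oc(im):
    m=cv2.inRange(cv2.cvtColor(im,cv2.COLOR_BGR2HSV),(5,150,150),(16,255,255));m[:, :330]=0;m[:,450:]=0
    return cv2.minAreaRect(cv2.findNonZero(m))
print(oc(a),oc(b))
for x in (190,250):
    d=cv2.absdiff(a[75:107,x:x+45],b[75:107,x:x+45]);print('bay diff mean/max',d.mean().round(1),d.max())
print('bar x',onz('top',167,141.5,38).round(1),'F',r.sense()['contact_force'].round(1))
ticket.sign_off()
E
```

```text
((392.800048828125, 195.40000915527344), (8.049844741821289, 18.782970428466797), 26.56505012512207) ((392.63653564453125, 193.3707275390625), (8.171634674072266, 18.85761833190918), 24.775142669677734)
bay diff mean/max 1.5 9
bay diff mean/max 1.7 13
bar x [576.9 190.7  38. ] F [1.2 1.  0.1]
the job is handed in; nothing more can be done
```

I hooked the blue drawer's eye with the orange rod, drew the drawer out about 75 mm, unhooked, and set the rod back upright on its mat. The job was handed in about 16 s into the 51 s limit; the hand-in reports no verdict.

**Last checks**
- **Blue drawer:** the eye's front bar moved from about x = 652 mm (estimated, as it was hidden under the ledge when shut) to about 577 mm. The panel edge measured after the pull gave 74–76 mm out.
- **Yellow and green drawers:** the top-view image around those bays is unchanged apart from noise.
- **Rod:** its handle is within about 2 pixels (roughly 5 mm) of where it started. It stands free on the mat, and the arm is well clear of everything.

**What disagreed**
- **Hook position:** the top camera and the arm differed by about 2–4 mm on where the hook was. I allowed for this, and it stayed within the eye's slack.
- **Setting the rod down:** for a few rows the tool pitched back slightly (about 0.02 rad) and stopped descending, while the force still read as if the rod were hanging. After I levelled it, the force turned upward (+2 N), and I opened the gripper then.

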